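Find the phone holder that fits the desk stand's pins

TASK

Three look-alike phone holders have got mixed up on the study desk. By trying them, find one whose hole and slot drop over the two pins on the stand's sloping face, and leave it there fully home, its plate flat against the face. Leave the other two holders lying flat, right way up, on the desk, and do not push the eraser, highlighter, stapler or pad of notes about.

Things in the scene. Friction and masses are not known exactly. Their poses are not given: they have to be found in the camera images.
- face: Sloping plywood face of the phone stand, screwed to the desk: 104 mm up the slope (x) by 176 mm wide (y), 30 degrees from level, looking up and towards the robot. Origin: centre of its surface, 66 mm above the desk; x up the slope, y along its width (robot's left), z straight out of the face, as the pins stand. A seated holder's centre is at x 0, y 0, z 21 mm, its axes along these.
- pin_tall (a point): Foot of the fixed steel pin, on the face at x 0, y +45 mm of face. 8 mm thick, 18 mm tall along the face's z, its last 3 mm tapering to 4.4 mm.
- pin_track (a point): Middle of the dark track at x 0, y -45 mm of face. In it stands a second, shorter pin, 8 mm thick, 10 mm tall, same taper, clamped tight at y -33 to -57 mm: 78 to 102 mm from the tall pin, different each time and not reported. A holder that does not fit stays up on this pin's tip, 10 mm off the face.
- holder_a_mid (a point): Centre of a white plastic phone holder, about 120 g: plate 52 (x) by 136 (y) by 6 mm, with an upright grooved block in its middle, 34 (x) by 40 (y), its top 42 mm above the plate's underside. This point is 21 mm above the underside; z points up out of the plate. Grip the block by its flat sides, which face x and -x. The three look alike but for the slot.
- holder_a_hole (a point): Middle of this holder's round through hole, at the underside, y +45 mm from its centre; 9.5 mm across, for the tall pin. Its slot, also right through, 9.5 (x) by 17.5 mm (y), is centred 82 mm from here towards -y: it takes a pin 77.25 to 86.75 mm from the hole's.
- holder_b_mid (a point): Centre of a white plastic phone holder, about 120 g: plate 52 (x) by 136 (y) by 6 mm, with an upright grooved block in its middle, 34 (x) by 40 (y), its top 42 mm above the plate's underside. This point is 21 mm above the underside; z points up out of the plate. Grip the block by its flat sides, which face x and -x. The three look alike but for the slot.
- holder_b_hole (a point): Middle of this holder's round through hole, at the underside, y +45 mm from its centre; 9.5 mm across, for the tall pin. Its slot, also right through, 9.5 (x) by 17.5 mm (y), is centred 90 mm from here towards -y: it takes a pin 85.25 to 94.75 mm from the hole's.
- holder_c_mid (a point): Centre of a white plastic phone holder, about 120 g: plate 52 (x) by 136 (y) by 6 mm, with an upright grooved block in its middle, 34 (x) by 40 (y), its top 42 mm above the plate's underside. This point is 21 mm above the underside; z points up out of the plate. Grip the block by its flat sides, which face x and -x. The three look alike but for the slot.
- holder_c_hole (a point): Middle of this holder's round through hole, at the underside, y +45 mm from its centre; 9.5 mm across, for the tall pin. Its slot, also right through, 9.5 (x) by 17.5 mm (y), is centred 98 mm from here towards -y: it takes a pin 93.25 to 102.75 mm from the hole's.
- eraser: Bystander: white and blue eraser 45 x 20 x 12 mm, lying on the desk; origin at the centre of its underside.
- highlighter: Bystander: pink highlighter about 120 mm long along x, 13 mm high, lying on the desk; origin at the centre of its underside.
- notes: Bystander: pad of yellow paper notes 76 x 76 x 25 mm; origin at the centre of its underside.
- stapler: Bystander: black stapler 120 mm long along x, 34 mm wide, 46 mm high; origin at the centre of its underside.

How it is judged (in metres and radians):
At the end, for the whole second after the job is handed in: One holder is seated on the stand (centre within 3 mm of x 0, y 0 of the face and 18.5-23.2 mm out, parallel within 0.04 rad); the other two lie flat on the desk right way up (centre 18.5-23.5 mm high, tilt under 0.05 rad); all at rest (((x of holder_a_mid in the frame of face between -0.003 and 0.003 m and y of holder_a_mid in the frame of face between -0.003 and 0.003 m and z of holder_a_mid in the frame of face between 0.0185 and 0.0232 m and angle between the z axis of holder_a_mid and the z axis of face, either way round below 0.04 rad and linear speed of each of holder_a, holder_b, holder_c below 0.01 m/s and height (world z) of holder_b_mid between 0.0185 and 0.0235 m and angle between each of holder_b_mid, holder_c_mid's own z axis and vertical below 0.05 rad and height (world z) of holder_c_mid between 0.0185 and 0.0235 m) or (x of holder_b_mid in the frame of face between -0.003 and 0.003 m and y of holder_b_mid in the frame of face between -0.003 and 0.003 m and z of holder_b_mid in the frame of face between 0.0185 and 0.0232 m and angle between the z axis of holder_b_mid and the z axis of face, either way round below 0.04 rad and linear speed of each of holder_b, holder_a, holder_c below 0.01 m/s and height (world z) of holder_a_mid between 0.0185 and 0.0235 m and angle between each of holder_a_mid, holder_c_mid's own z axis and vertical below 0.05 rad and height (world z) of holder_c_mid between 0.0185 and 0.0235 m) or (x of holder_c_mid in the frame of face between -0.003 and 0.003 m and y of holder_c_mid in the frame of face between -0.003 and 0.003 m and z of holder_c_mid in the frame of face between 0.0185 and 0.0232 m and angle between the z axis of holder_c_mid and the z axis of face, either way round below 0.04 rad and linear speed of each of holder_c, holder_a, holder_b below 0.01 m/s and height (world z) of holder_a_mid between 0.0185 and 0.0235 m and angle between each of holder_a_mid, holder_b_mid's own z axis and vertical below 0.05 rad and height (world z) of holder_b_mid between 0.0185 and 0.0235 m))); the robot touches nothing.
It fails at once if one of the bystanders (eraser, highlighter, notes, stapler) is pushed more than 30 mm from its place (distance of any of eraser, highlighter, notes, stapler from where it was at the start of the episode above 0.03 m).
It also fails if it takes over 72 s, if anything falls off the work surface, if the arm or the gripper's body presses on something with over 40 N, if the wrist force passes 120 N, or if a joint passes its speed limit or range.

ROBOT

A 7-joint arm with a two-finger parallel gripper is mounted at the origin on the work surface. World frame = base frame: x ahead of the robot, y to its left, z up, the work surface at z = 0. Lengths are in mm, angles in rad, forces in N, time in s.
With the tool pointing down it reaches from about 400 to 875 mm from the base axis. Payload 4.4 kg.
Tool frame: the origin (TCP) lies on the centre line of the jaws, within the pads' length; the fingertips stand 25 mm ahead of it and the grasp point (between the pads) lies 6 mm ahead of it (ctrl.finger_overhang is the distance from the TCP to the fingertips, in mm); z points along the fingers, y is the line along which they close (so a half turn about z gives the same grasp; the last joint's range is limited). The gripper opens to 85 mm and grips with 20 to 120 N. Pads are 22 mm wide; open, the fingers measure 114 mm over their backs; the gripper's body (76 mm by 85 mm) begins 54 mm behind the grasp point. The pads swing forward as they close: fully open they stand 13 mm farther back than shut.
Start: joints at [1.246, 0.628, 0.038, 1.517, -0.027, 0.996, -0.02], TCP at [166.375, -628.36, 256.313] pointing down, gripper open.
Joint ranges: [-3.06, 3.06], [-0.37, 2.12], [-1.25, 1.32], [0.18, 2.47], [-1.1, 4.24], [0.23, 1.98], [-2.94, 2.94]. Speed limits (rad/s): [2.57, 2.57, 3.14, 3.14, 3.14, 3.14, 3.14].

INTERFACE

Orientations are given as [roll, pitch, yaw] about the fixed x, y, z axes, in that order (R = Rz(yaw) Ry(pitch) Rx(roll)).
In Python, from cell import ctrl gives the robot as it stands. The module is installed in compiled form; this text tells all that it offers.
- The arm moves only by the tool play_rows, never from a script. Its argument "targets" is a list of rows, each a list of 5 numbers: the closure, from 0 (fully open) to 1 (shut), then the shift along the tool's x, y, z in cm, then the turn about the tool's z in degrees. In form: [[gripper, dx, dy, dz, spin], ...]. A call has 1 to 10 rows; each row is the pose to reach, as a shift and turn from the pose commanded when the call began, along the tool's axes at that moment; what a row does not reach only later rows make up. A row lasts 1/10 s, in which the tool goes at most 50 mm and 8.59 degrees, less where a joint would pass 70% of its speed; a pose out of reach is approached as far as the arm can. A call with a gripper value outside its range is refused whole. The fingers move at their own pace and stop on an object; the grip force is fixed at half the most. Time passes only in rows, so rows that repeat a pose let the fingers close. It gives the time, the measured TCP pose, the force, the opening and the grip force at its end, in the units of the state.
- ctrl.read_state(): the state, without advancing time (a new reading comes with each control period).
- ctrl.get_image(name): name is "scene" or "top" or "wrist"; returns (picture, depth): 480x640x3 uint8, red, green, blue; 480x640 float32, mm along the optical axis (not along the pixel's ray), 0 where there is no reading.
- ctrl.calibration(name): a dict with "vfov" (degrees; the focal length in pixels is half the picture's height over the tangent of half this angle, whatever the lens; pixels are square), "cx", "cy" (the principal point, pixels), "extrinsics" (4x4, takes a point from camera to world coordinates); the wrist camera has in their place "mount" (4x4, takes a point from camera to tool coordinates, whose origin is the TCP and whose axes are the flange's). Camera axes: x right, y down, z forward; pixel columns grow to the right and rows downward; lengths in mm; the calibration is good to about 2 mm. A picture is of the moment at which its call begins: read the wrist's pose just before it. calibration takes no time and is no camera call.
- ctrl.finish_job(): hands the job in; it is judged then, once.
Trained networks look in the newest picture that a camera, given by its name, has taken for a name from the list of things; names that differ only in an ending like _2 or _b are one class to them, and where a whole thing is asked for, a point or a joint stands for the part that bears it (a point fixed in the world has none). Each returns a list of dicts, best first, with "confidence" (0 to 1); they miss things now and then, are a little off and sometimes report something else, mostly with a low value. They report only what shows in the picture. A call takes as long as a camera call.
- ctrl.search_frame(camera, name): "bbox" ([left, top, right, bottom] in pixels, round what is visible of it).
- ctrl.trace(camera, name): "pixels" (480x640 bool, what is visible of it) and "bbox" ([left, top, right, bottom] in pixels, round what is visible of it).
The state is a dict: "clock": time; "qpos": joint angles; "qd": joint speeds; "tau": joint torques, N m; "eef_pos": TCP position; "tool_rot": TCP orientation; "force": force on the tool from outside, world axes, zero at the start; "torque": the same for the moment, N m; "width": finger opening in mm; "gripper_force": force on a finger pad.
Only numpy, scipy, OpenCV 4.12 (cv2) and the standard library are available. Lean on these libraries where they do the work, as an engineer would, in place of code of your own. Each camera call takes 0.05 s, during which the arm holds its last target. There are 200 camera calls.

## Working session

There is one attempt and no reset: what is moved stays moved. The work goes in short steps, Python scripts to look and compute and a tool call to move; the robot and the scene stay as the last step left them, time stands still between calls to the robot, and variables do not carry over. Pictures are saved under pics/ and viewed, at most 10 in all, crops included, and the job is handed in when it is done.

Besides the shell and the picture viewer there is one more tool, called by a JSON object that holds its "fn" and its "kwargs". play_rows: Moves the arm, as the interface text tells. Its arguments: {"type":"object","properties":{"targets":{"type":"array"}},"required":["targets"]}

```bash
mkdir -p pics
cat > h.py <<'E'
import numpy as np, cv2
from cell import ctrl
from scipy.spatial.transform import Rotation as R
def cam(name):
    c=ctrl.calibration(name); f=240/np.tan(np.radians(c['vfov']/2))
    if 'extrinsics' in c: T=np.array(c['extrinsics'])
    else:
        s=ctrl.read_state(); P=np.eye(4); P[:3,:3]=R.from_euler('xyz',s['tool_rot']).as_matrix(); P[:3,3]=s['eef_pos']; T=P@np.array(c['mount'])
    return f,c['cx'],c['cy'],T
def cloud(name,d,k=None):
    f,cx,cy,T=k or cam(name); v,u=np.mgrid[:480,:640]
    p=np.stack([(u-cx)/f*d,(v-cy)/f*d,d],-1)
    return p@T[:3,:3].T+T[:3,3]
def shot(name,fn=None):
    k=cam(name); im,d=ctrl.get_image(name)
    if fn: cv2.imwrite('pics/'+fn,im[...,::-1])
    return im,d,cloud(name,d,k),k
E
python3 - <<'E'
from h import *
print(ctrl.read_state()); print(ctrl.calibration('wrist'))
a=shot('top','top1.png');
for n in ['holder_a_mid','eraser','highlighter','notes','stapler']:
    for r in ctrl.trace('top',n):
        m=r['pixels']&(a[1]>0); P=a[2][m]
        print(n,round(r['confidence'],2),r['bbox'],np.median(P,0).round(),P.min(0).round(),P.max(0).round())
shot('scene','scene1.png')
print(a[3])
E
```

```text
{'clock': 0.0, 'qpos': array([ 1.24623055,  0.62932254,  0.03844424,  1.51838179, -0.02698459,
        0.99626557, -0.02001016]), 'qd': array([ 0.00137139, -0.00043573, -0.00078924,  0.0004199 , -0.00104049,
        0.00148993,  0.00021532]), 'tau': array([ 5.39496232e-04, -5.63404047e+01,  1.22623801e+00, -1.93441486e+01,
        1.08669096e-02,  1.03110331e-02, -2.11395326e-05]), 'eef_pos': array([ 166.2036661 , -627.79964417,  255.39995109]), 'tool_rot': array([-3.13973388e+00,  3.77015759e-05,  2.58761879e-01]), 'force': array([1.15913619, 0.18891034, 0.31147549]), 'torque': array([-0.02602898, -0.00373743,  0.05497886]), 'gripper_force': 0.0, 'width': 85.5295957839715}
{'vfov': 69.23172109756082, 'cx': 317.32276479620424, 'cy': 236.55534033025634, 'mount': array([[-1.19631639e-03, -9.61004982e-01, -2.76528468e-01,
         6.97491985e+01],
       [ 9.99999240e-01, -1.23170496e-03, -4.57127345e-05,
        -2.76821191e-01],
       [-2.96671321e-04, -2.76528313e-01,  9.61005725e-01,
        -1.16775150e+02],
       [ 0.00000000e+00,  0.00000000e+00,  0.00000000e+00,
         1.000
[... 409 characters left out ...]
]
notes 0.82 [170.3, 157.5, 214.6, 199.6] [694. 272.  25.] [653. 231.  -3.] [747. 325.  30.]
notes 0.64 [136.2, 274.7, 206.3, 299.0] [472. 299.   7.] [446. 237.  -1.] [500. 373.  46.]
stapler 0.61 [414.5, 167.9, 480.2, 194.6] [ 681. -246.   44.] [ 661. -308.   -2.] [ 713. -190.   50.]
(np.float64(442.43070289007665), 317.18703224312924, 241.86853558113438, array([[-6.21404009e-03, -9.89817836e-01,  1.42204207e-01,
         4.35973822e+02],
       [-9.99599188e-01,  2.22074976e-03, -2.82228760e-02,
         4.40142033e+01],
       [ 2.76197061e-02, -1.42322588e-01, -9.89434906e-01,
         8.97640138e+02],
       [ 0.00000000e+00,  0.00000000e+00,  0.00000000e+00,
         1.00000000e+00]]))
```

View pics/top1.png

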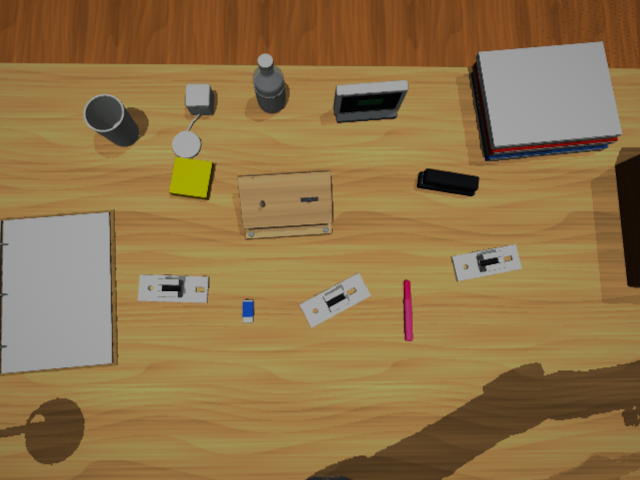

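View pics/scene1.png

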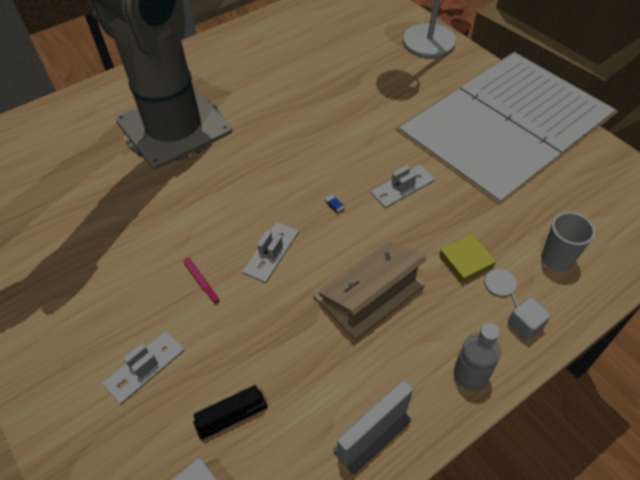

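The top view shows holders at px (335,300), (173,289) and (487,263). The stand is at (285,205), with its tall pin at (263,204) and its track pin near (310,200). Next I get approximate world positions and a row converter, then take close wrist views.

```bash
cat >> h.py <<'E'
def go(x,y,z,yaw=None):
    """print row shift (cm) & spin for target world TCP"""
    s=ctrl.read_state(); M=R.from_euler('xyz',s['tool_rot']).as_matrix()
    d=M.T@(np.array([x,y,z])-s['eef_pos'])/10
    cy=np.arctan2(M[1,0],M[0,0]); sp=0 if yaw is None else -np.degrees((yaw-cy+np.pi/2)%np.pi-np.pi/2)
    print('row',d.round(2),'spin',round(float(sp),1),'dist',np.linalg.norm(d).round(1),'yaw',round(float(cy),4))
E
python3 - <<'E'
from h import *
im,d,P,k=shot('top')
for u,v in [(335,300),(173,289),(487,263),(263,210),(310,205),(245,180),(325,178),(245,222),(325,220),(285,200),(285,180),(285,218)]: print(u,v,P[v,u].round(1))
# face plane fit
Q=P[178:220,245:328].reshape(-1,3); c=Q.mean(0)
for _ in range(5):
    A=np.c_[Q[:,:2],np.ones(len(Q))]; w=np.linalg.lstsq(A,Q[:,2],rcond=None)[0]; Q=Q[abs(A@w-Q[:,2])<4]
print(w,len(Q),'slope',np.degrees(np.arctan(np.hypot(*w[:2]))),'dir',np.arctan2(w[1],w[0]))
go(510,-330,220)
E
```

```text
335 300 [446.4 -15.6  16.9]
173 289 [469.7 302.9  16.5]
487 263 [ 518.5 -323.4   18.2]
263 210 [619.  124.4  58.1]
310 205 [628.6  33.6  59.5]
245 180 [670.4 156.   87. ]
325 178 [675.7   5.1  82.9]
245 222 [597.8 160.2  46.2]
325 220 [601.8   4.1  45.3]
285 200 [637.   81.7  65.8]
285 180 [670.7  80.9  86.3]
285 218 [605.4  82.4  47.3]
[ 1.67830703e-01  1.65218130e-02 -4.03792546e+01] 351 slope 9.572404702836169 dir 0.0981271571459515
row [ 40.85 -20.04   3.62] spin 0.0 dist 45.6 yaw 0.2588
```

{"fn": "play_rows", "kwargs": {"targets": [[0,41,-20,3.6,0],[0,41,-20,3.6,0],[0,41,-20,3.6,0],[0,41,-20,3.6,0],[0,41,-20,3.6,0],[0,41,-20,3.6,0],[0,41,-20,3.6,0],[0,41,-20,3.6,0],[0,41,-20,3.6,0],[0,41,-20,3.6,0]]}}

```text
clock: 1.4
eef_pos: [517.7, -322.6, 219.8]
tool_rot: [-3.138, -0.005, 0.27]
force: [-0.0, 0.7, -0.7]
width: 85.4
gripper_force: 0.0
```

Run:
```python
from h import *
s=ctrl.read_state(); print(s['clock'],s['eef_pos'],s['tool_rot'],abs(s['qd']).max())
im,d,P,k=shot('wrist','w1.png')
for n in ['holder_a_mid','holder_a_hole']:
  for r in ctrl.search_frame('wrist',n): print(n,r)
np.save('w1.npy',P)
go(446,-15,220)
```

```text
1.4 [ 517.69758032 -322.62071869  219.82554351] [-3.13826676 -0.00478396  0.26952571] 0.07626071487474355
holder_a_mid {'bbox': [0.4, 158.1, 73.2, 228.8], 'confidence': 0.93}
holder_a_hole {'bbox': [3.0, 160.8, 76.5, 223.2], 'confidence': 0.66}
row [ 1.780e+00 -3.213e+01  1.000e-02] spin 0.0 dist 32.2 yaw 0.26
```

View pics/w1.png

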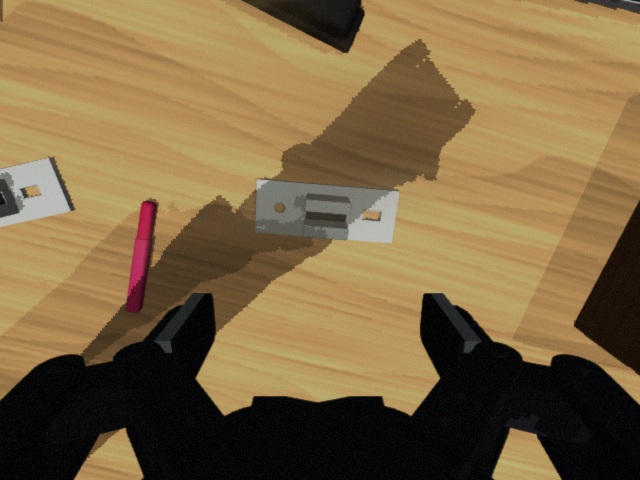

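The wrist view shows the right-hand holder with its hole at px (280,208) and slot at (372,215). Centre is about (327,211), so the two are symmetric and this looks like B (90). The block's groove runs along y. Now I view the pins.

Run:
```python
from h import *
go(625,82,200,0.03)
```

```text
row [ 21.57 -36.91   1.99] spin 13.2 dist 42.8 yaw 0.26
```

{"fn": "play_rows", "kwargs": {"targets": [[0,21.6,-36.9,2,13],[0,21.6,-36.9,2,13],[0,21.6,-36.9,2,13],[0,21.6,-36.9,2,13],[0,21.6,-36.9,2,13],[0,21.6,-36.9,2,13],[0,21.6,-36.9,2,13],[0,21.6,-36.9,2,13],[0,21.6,-36.9,2,13],[0,21.6,-36.9,2,13]]}}

```text
clock: 2.55
eef_pos: [626.5, 85.7, 200.1]
tool_rot: [-3.139, -0.001, 0.036]
force: [-0.6, -0.9, -0.4]
width: 85.2
gripper_force: 0.0
```

Run:
```python
from h import *
s=ctrl.read_state(); print(s['clock'],s['eef_pos'],s['tool_rot'],abs(s['qd']).max())
im,d,P,k=shot('wrist','w2.png')
np.savez('w2.npz',im=im,d=d,P=P,T=k[3])
Q=P[120:300,150:500].reshape(-1,3); Q=Q[(Q[:,2]>45)&(Q[:,2]<90)&(Q[:,0]>580)&(Q[:,0]<690)]
for _ in range(12):
    A=np.c_[Q[:,:2],np.ones(len(Q))]; w=np.linalg.lstsq(A,Q[:,2],rcond=None)[0]; r=abs(A@w-Q[:,2]); Q=Q[r<max(2,2*r.std())]
print(w,len(Q),'slope',np.degrees(np.arctan(np.hypot(*w[:2]))),'dir',np.arctan2(w[1],w[0]),Q.min(0),Q.max(0))
big=cv2.resize(im[90:310,160:480],None,fx=2.5,fy=2.5,interpolation=cv2.INTER_CUBIC); cv2.imwrite('pics/w2z.png',big[...,::-1])
```

```text
2.55 [626.45829889  85.72412681 200.1189711 ] [-3.13913746e+00 -6.73532187e-04  3.63528281e-02] 0.06413664113812652
[ 5.72139143e-01  3.51426435e-02 -3.00830653e+02] 21814 slope 29.82208581486939 dir 0.061346174496546634 [593.31257709  -9.69566327  45.00124725] [686.21985717 169.68230617  89.9995419 ]
```

View pics/w2z.png

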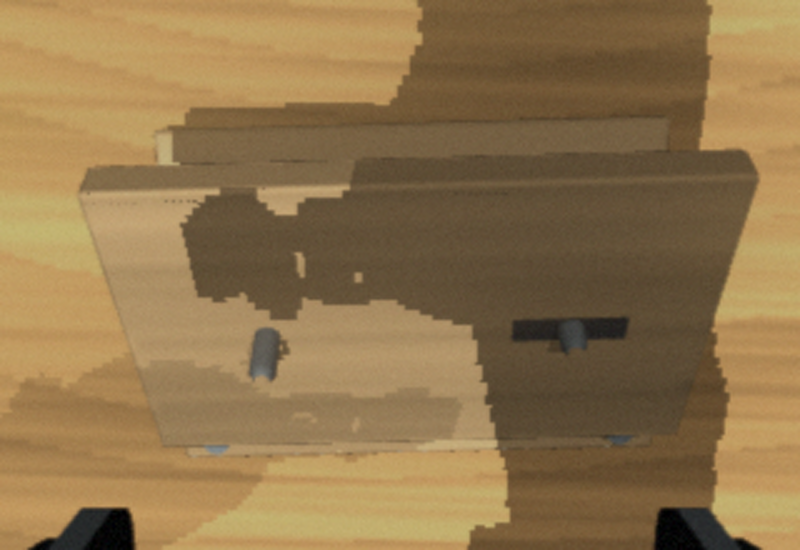

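The stand view shows the tall pin's foot at zoom px (267,335), the short pin's foot at (574,326), and the track spanning columns 512–628. I'll intersect these with the fitted face plane.

```bash
cat > f.py <<'E'
from h import *
def ray(u,v,T,w,name='wrist',off=0):
    """intersect pixel ray with z=w.(x,y,1)+off"""
    f,cx,cy,_=cam(name); dr=T[:3,:3]@[(u-cx)/f,(v-cy)/f,1]; o=T[:3,3]
    n=np.array([w[0],w[1],-1]); t=-(n@o+w[2]+off)/(n@dr); return o+t*dr
E
python3 - <<'E'
from f import *
D=np.load('w2.npz'); T=D['T']; w=np.array([5.72139143e-01,3.51426435e-02,-3.00830653e+02])
q=lambda x,y,off=0: ray(160+x/2.5,90+y/2.5,T,w,off=off)
c30=1/np.cos(np.radians(30))
t=q(267,337);p=q(573.5,327);print('feet',t,p,np.linalg.norm(t-p))
t2=q(262,376,18*c30);p2=q(574,350,10*c30);print('tips',t2,p2, 'feet from tips',)
n=np.array([-w[0],-w[1],1]);n/=np.linalg.norm(n)
print(t2-18*n,p2-10*n,np.linalg.norm((t2-18*n)-(p2-10*n)))
for z in [(512,329),(628,329)]: print('track',q(*z))
C=[q(82,193),q(756,180),q(676,432),q(163,446)]
for c in C: print('corner',c.round(1))
print('ctr',np.mean(C,0),np.linalg.norm(C[0]-C[1]),np.linalg.norm(C[1]-C[2]))
y=(C[0]-C[1]);y2=C[3]-C[2];print('yaw',np.arctan2(-y[0],y[1]),np.arctan2(-y2[0],y2[1]))
y3=t-p;print(np.arctan2(-y3[0],y3[1]))
go(446,-15,150,0.4)
E
```

```text
feet [631.50720388 124.20023462  64.84406199] [637.94074571  33.06728367  65.32229029] 91.36100870103033
tips [624.3476483  123.29093315  81.50045444] [633.1884723   34.23688275  74.19143685] feet from tips
[633.28236126 123.83973222  65.88412567] [638.15220172  34.54177112  65.51569865] 89.43140913754046
track [636.65818759  51.26807633  65.22811256]
track [637.74985744  16.62904607  64.63539252]
corner [674.5 167.6  91. ]
corner [683.8  -4.5  90.2]
corner [597.1 -10.4  40.4]
corner [585.6 163.4  39.9]
ctr [635.24293408  79.03396693  65.39415743] 172.34903777937595 100.21442815837138
yaw 0.05392427687188741 0.06599779013018581
0.07047819751726012
row [-18.31   9.09   5.03] spin -21.0 dist 21.1 yaw 0.0328
```

Pin spacing comes out at about 90.4 mm, so B is the one (it takes 85.25–94.75). The face yaw is about 0.062. Next I compute B's pose.

Run:
```python
from f import *
P=np.load('w1.npy')
for u,v in [(258,183),(396,192),(390,239),(258,229),(268,190),(270,228),(385,200),(385,233),(327,200),(327,217),(327,228),(300,190)]: print(u,v,P[v,u].round(1))
h,s=P[200:217,284:292].reshape(-1,3).mean(0),0
m=(P[...,2]>3)&(P[...,2]<9.5); m[:,:250]=0;m[:,405:]=0;m[:170]=0;m[250:]=0
r=cv2.minAreaRect(P[m][:,:2].astype(np.float32)); print(m.sum(),r)
yaw=None
go(518,-323,150,0.19)
```

```text
258 183 [ 529.8 -259.8    5.5]
396 192 [ 556.5 -388.9    5.3]
390 239 [ 510.9 -397.9    6.9]
258 229 [ 485.7 -269.7    5.1]
268 190 [ 525.8 -270.5    5.3]
270 228 [ 490.2 -281.     6.5]
385 200 [ 546.5 -381.     6.4]
385 233 [ 514.9 -391.8    4.6]
327 200 [ 537.  -325.1   39.6]
327 217 [ 517.7 -331.1   16.2]
327 228 [ 513.4 -331.7   41.4]
300 190 [ 533.7 -300.     3.8]
5263 ((520.1836547851562, -329.362060546875), (52.58714294433594, 136.5433807373047), 10.523417472839355)
row [-12.13  40.11   5.04] spin -9.0 dist 42.2 yaw 0.0328
```

{"fn": "play_rows", "kwargs": {"targets": [[0,-12,40.5,3,-9.2],[0,-12,40.5,3,-9.2],[0,-12,40.5,3,-9.2],[0,-12,40.5,3,-9.2],[0,-12,40.5,3,-9.2],[0,-12,40.5,3,-9.2],[0,-12,40.5,5,-9.2],[0,-12,40.5,5,-9.2],[0,-12,40.5,5,-9.2],[0,-12,40.5,5,-9.2]]}}

```text
clock: 3.6
eef_pos: [512.5, -336.3, 149.8]
tool_rot: [3.138, 0.005, 0.179]
force: [0.6, 0.1, -0.1]
width: 85.4
gripper_force: 0.0
```

{"fn": "play_rows", "kwargs": {"targets": [[0,0,0,0,0],[0,0,0,0,0],[0,0,0,0,0]]}}

```text
clock: 3.9
eef_pos: [519.3, -325.7, 150.8]
tool_rot: [-3.141, -0.001, 0.194]
force: [-0.2, -0.1, -0.3]
width: 85.3
gripper_force: 0.0
```

Run:
```python
from f import *
s=ctrl.read_state(); print(s['clock'],s['eef_pos'],s['tool_rot'],abs(s['qd']).max())
im,d,P,k=shot('wrist','w3.png')
np.savez('w3.npz',im=im,d=d,P=P,T=k[3])
m=(P[...,2]>3)&(P[...,2]<9.5)&(abs(P[...,0]-520)<60)&(abs(P[...,1]+329)<90)
n,l,st,_=cv2.connectedComponentsWithStats(m.astype(np.uint8)); i=1+st[1:,4].argmax()
r=cv2.minAreaRect(P[l==i][:,:2].astype(np.float32)); print(r)
t=(P[...,2]>38)&(P[...,2]<46)&(abs(P[...,0]-520)<40)&(abs(P[...,1]+329)<40)
print('top',t.sum(),cv2.minAreaRect(P[t][:,:2].astype(np.float32)))
cv2.imwrite('pics/w3z.png',cv2.resize(im[100:320,160:480],None,fx=2.5,fy=2.5,interpolation=cv2.INTER_CUBIC)[...,::-1])
```

```text
3.9 [ 519.28786611 -325.71184331  150.77792771] [-3.14137731e+00 -6.43965280e-04  1.93978958e-01] 0.011348004440308614
((520.3377075195312, -329.312255859375), (52.54124069213867, 136.3906707763672), 10.526945114135742)
top 1856 ((520.5557250976562, -329.1189270019531), (34.23482894897461, 39.764984130859375), 9.938824653625488)
```

View pics/w3z.png

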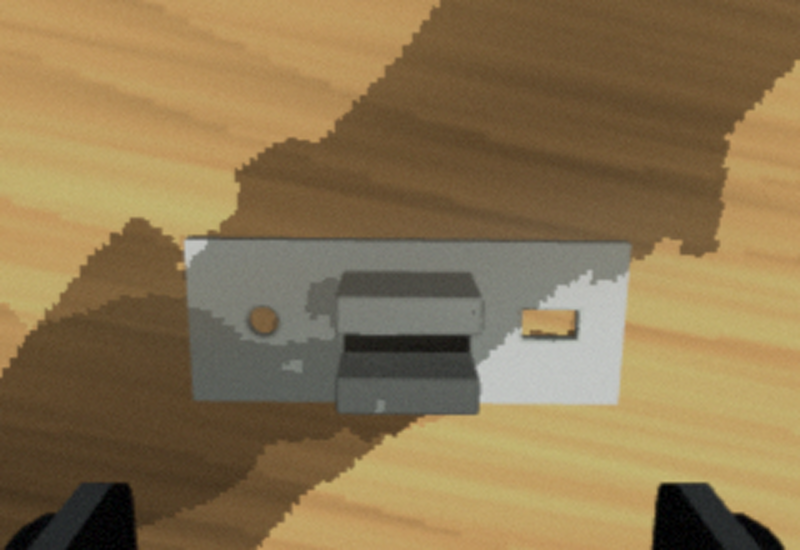

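The close view shows B centred at about zoom px (407,322), hole at (263,321) and slot at (549,323), so it is B. The block's end faces (±y) are U-shaped and flat. The tool can only stay vertical, so I'll grip these ends. The pad axis is then the holder's y, and the holder can pivot to the face's 30°.

Run:
```python
from f import *
go(520.4,-329.2,38,0.181)
```

```text
row [ 0.02  0.37 11.27] spin 0.8 dist 11.3 yaw 0.1942
```

{"fn": "play_rows", "kwargs": {"targets": [[0,0,0.35,4,0.8],[0,0,0.35,8,0.8],[0,0,0.35,11.2,0.8],[0,0,0.35,11.2,0.8],[0,0,0.35,11.2,0.8],[0.4,0,0.35,11.2,0.8],[1,0,0.35,11.2,0.8],[1,0,0.35,11.2,0.8],[1,0,0.35,11.2,0.8],[1,0,0.35,11.2,0.8]]}}

```text
clock: 4.95
eef_pos: [520.5, -330.6, 40.0]
tool_rot: [3.14, -0.002, 0.179]
force: [-0.9, -0.1, 5.5]
width: 38.6
gripper_force: 61.0
```

{"fn": "play_rows", "kwargs": {"targets": [[1,0,0,0,0],[1,0,0,0,0],[1,0,0,0,0]]}}

```text
clock: 5.25
eef_pos: [520.5, -330.7, 40.0]
tool_rot: [3.14, -0.002, 0.179]
force: [-1.4, 0.7, 6.3]
width: 38.6
gripper_force: 61.0
```

{"fn": "play_rows", "kwargs": {"targets": [[1,0,0,-5,0],[1,0,0,-10,0],[1,0,0,-14,0],[1,0,0,-14,0]]}}

```text
clock: 5.65
eef_pos: [522.9, -332.5, 185.0]
tool_rot: [3.133, -0.009, 0.178]
force: [0.6, 0.2, -1.7]
width: 39.0
gripper_force: 61.2
```

Run:
```python
from f import *
print(ctrl.read_state()['force'],ctrl.read_state()['width'])
go(646,79.5,170,0.062)
```

```text
[ 0.61542784  0.20763504 -1.69996657] 39.0278281324012
row [ 19.4  -38.38   1.37] spin 6.7 dist 43.0 yaw 0.1782
```

{"fn": "play_rows", "kwargs": {"targets": [[1,2,-3.8,0,1],[1,4,-8,0,1.5],[1,6,-12,0,2],[1,8,-16,0,3],[1,10,-20,0,3.5],[1,12,-24,0,4],[1,14,-28,0,5],[1,16,-32,0.5,6],[1,18,-36,1,6.7],[1,19.3,-38.2,1,6.7]]}}

```text
clock: 6.65
eef_pos: [640.9, 85.8, 166.8]
tool_rot: [-3.139, 0.002, 0.066]
force: [0.1, 1.2, -2.0]
width: 39.1
gripper_force: 61.3
```

{"fn": "play_rows", "kwargs": {"targets": [[1,0,0,0,0],[1,0,0,0,0],[1,0,0,0,0],[1,0,0,0,0]]}}

```text
clock: 7.05
eef_pos: [641.4, 77.9, 168.3]
tool_rot: [3.141, 0.001, 0.059]
force: [0.2, 0.2, -0.8]
width: 38.9
gripper_force: 61.3
```

```bash
cat >> f.py <<'E'
def held(P,s):
    """fit plate plane of held holder, in tool-ish cloud; returns plane w & pts"""
    pass
E
python3 - <<'E'
from f import *
s=ctrl.read_state(); print(s['clock'],s['eef_pos'],s['tool_rot'],abs(s['qd']).max(),s['force'])
im,d,P,k=shot('wrist','w4.png')
np.savez('w4.npz',im=im,d=d,P=P,T=k[3])
go(646,79.5,135,0.062)
E
```

```text
7.05 [641.35886662  77.88586203 168.29623177] [3.14058122e+00 5.32734415e-04 5.88660979e-02] 0.006784926199758497 [ 0.16461956  0.17873593 -0.81733675]
row [ 0.46 -0.11  3.34] spin -0.2 dist 3.4 yaw 0.0591
```

View pics/w4.png

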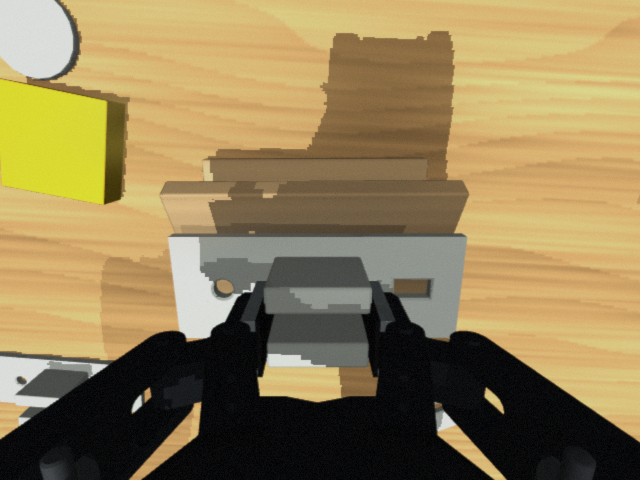

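The holder is level in the jaws, with its hole at (223,288), slot at (412,287), and the face's top edge behind it. Now I pivot it by pressing its front edge onto the upper face.

{"fn": "play_rows", "kwargs": {"targets": [[1,0.5,-0.1,2,0],[1,0.5,-0.1,3.5,0],[1,0.5,-0.1,3.8,0],[1,0.5,-0.1,4.1,0],[1,0.5,-0.1,4.3,0],[1,0.5,-0.1,4.4,0],[1,0.5,-0.1,4.4,0]]}}

```text
clock: 7.8
eef_pos: [645.6, 80.7, 127.0]
tool_rot: [3.141, 0.001, 0.061]
force: [-8.8, -0.5, 13.3]
width: 39.0
gripper_force: 63.0
```

{"fn": "play_rows", "kwargs": {"targets": [[1,0,0,0.2,0],[1,0,0,0.3,0],[1,0,0,0.3,0]]}}

```text
clock: 8.1
eef_pos: [645.5, 80.7, 126.6]
tool_rot: [-3.141, 0.001, 0.061]
force: [-14.4, -1.9, 29.4]
width: 38.8
gripper_force: 64.8
```

{"fn": "play_rows", "kwargs": {"targets": [[1,0,0,0.2,0],[1,0,0,0.3,0],[1,0,0,0.3,0]]}}

```text
clock: 8.4
eef_pos: [645.4, 80.7, 126.4]
tool_rot: [-3.141, 0.001, 0.061]
force: [-20.7, -1.9, 46.6]
width: 38.6
gripper_force: 66.7
```

It reaches 46 N without pivoting, so I'm stopping that. Instead I'll back off and set the holder on the face's top edge above the pins, then loosen the jaws so it tips flush by gravity between the fingers.

{"fn": "play_rows", "kwargs": {"targets": [[1,0,0,-0.8,0],[1,0,0,-1.8,0],[1,0.8,0,-1.8,0],[1,1.7,0,-1.8,0],[1,1.7,0,-1.5,0],[1,1.7,0,-1.5,0]]}}

```text
clock: 9.0
eef_pos: [664.0, 82.3, 132.2]
tool_rot: [3.141, 0.0, 0.062]
force: [-0.7, -0.0, -1.9]
width: 38.5
gripper_force: 61.3
```

Run:
```python
from f import *
s=ctrl.read_state(); print(s['clock'],s['eef_pos'],s['tool_rot'],s['force'])
im,d,P,k=shot('wrist')
m=(d>0)&(P[...,2]>75)&(P[...,2]<115); m[:225]=0;m[340:]=0;m[:,:170]=0;m[:,480:]=0
Q=P[m];
for _ in range(10):
    A=np.c_[Q[:,:2],np.ones(len(Q))]; w=np.linalg.lstsq(A,Q[:,2],rcond=None)[0]; r=A@w-Q[:,2]; Q=Q[abs(r)<max(1.2,2*r.std())]
print(w,len(Q),cv2.minAreaRect(Q[:,:2].astype(np.float32)),Q[:,2].mean())
go(663,80.2,135)
```

```text
9.0 [663.97349029  82.32081705 132.1616834 ] [3.14134375e+00 3.65713191e-04 6.15537268e-02] [-0.69989017 -0.03039919 -1.94850163]
[-2.94587468e-03  1.95886841e-04  9.91896965e+01] 15406 ((664.2426147460938, 82.55121612548828), (53.0052375793457, 136.89199829101562), 3.265594482421875) 97.22578617594434
row [-0.04  0.2  -0.28] spin 0.0 dist 0.4 yaw 0.0615
```

{"fn": "play_rows", "kwargs": {"targets": [[1,-0.1,0.17,0,0],[0.7,-0.1,0.17,0,0],[0.5,-0.1,0.17,0,0],[0.48,-0.1,0.17,0,0],[0.48,-0.1,0.17,0,0],[0.48,-0.1,0.17,0,0]]}}

```text
clock: 9.65
eef_pos: [662.8, 80.7, 133.6]
tool_rot: [-3.142, -0.0, 0.062]
force: [-0.2, 0.0, 1.2]
width: 44.3
gripper_force: 0.0
```

```bash
cat >> f.py <<'E'
def plate(P,d,lo,hi,box=None):
    """robust plane fit of white plate pixels + rect in-plane"""
    m=(d>0)&(P[...,2]>lo)&(P[...,2]<hi)
    if box: m&=(abs(P[...,0]-box[0])<box[2])&(abs(P[...,1]-box[1])<box[3])
    return m
E
python3 - <<'E'
from f import *
s=ctrl.read_state(); print(s['clock'],s['eef_pos'],s['width'],s['force'])
im,d,P,k=shot('wrist','w5.png')
np.savez('w5.npz',im=im,d=d,P=P,T=k[3])
E
```

```text
9.65 [662.79661489  80.6913724  133.56759281] 44.307252537178854 [-0.15211802  0.04997053  1.23399067]
```

View pics/w5.png

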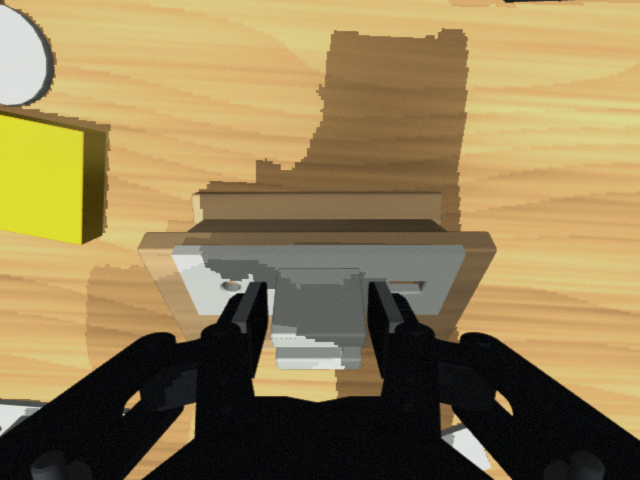

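The holder has tipped flat onto the face between the open jaws: plate at rows 247–317, hole at (231,286), slot at (405,286). I'll measure its pose in the face frame.

```bash
cat >> f.py <<'E'
def fit(im,d,P,uv=(175,465,245,320)):
    m=np.zeros(d.shape,bool); u0,u1,v0,v1=uv; m[v0:v1,u0:u1]=1
    hsv=cv2.cvtColor(im,cv2.COLOR_RGB2HSV); m&=(hsv[...,1]<60)&(hsv[...,2]>70)&(d>0)&(P[...,2]>50)
    Q=P[m]
    for _ in range(15):
        A=np.c_[Q[:,:2],np.ones(len(Q))]; w=np.linalg.lstsq(A,Q[:,2],rcond=None)[0]; r=A@w-Q[:,2]; Q=Q[abs(r)<max(1.5,2*r.std())]
    n=np.array([-w[0],-w[1],1]); n/=np.linalg.norm(n)
    ex=np.cross([0,1,0],n); ex/=np.linalg.norm(ex); ey=np.cross(n,ex)
    B=np.c_[Q@ex,Q@ey].astype(np.float32); r=cv2.minAreaRect(B)
    c=r[0][0]*ex+r[0][1]*ey+(Q@n).mean()*n
    a=r[2] if r[1][0]<r[1][1] else r[2]-90
    yw=np.radians(a); hx=np.cos(yw)*ex+np.sin(yw)*ey
    print('n',n.round(3),'tilt',np.degrees(np.arccos(n[2])).round(2),'top centre',c.round(1),'size',np.round(r[1],1),'xaxis',hx.round(3),'pts',len(Q))
    return n,c,hx
O=np.array([635.2,79.1,65.5]);psi=.062
EX=np.array([np.cos(psi)*.866,np.sin(psi)*.866,.5]);EY=np.array([-np.sin(psi),np.cos(psi),0]);EZ=np.cross(EX,EY)
def face(p): q=np.array(p)-O; return np.array([q@EX,q@EY,q@EZ]).round(2)
E
python3 - <<'E'
from f import *
D=np.load('w5.npz'); n,c,hx=fit(D['im'],D['d'],D['P'])
u=c-6*n; print('under in face',face(u))
for h in (26,30,34):
    g=u+h*n; print(h,'grasp pt',g.round(1)); go(g[0],g[1],g[2]+6)
P=D['P']; m=(P[...,2]>20)
# face itself
for v,uu in [(300,150),(280,480),(240,320)]: print(P[v,uu].round(1),face(P[v,uu]))
E
```

```text
n [-0.497 -0.031  0.867] tilt 29.84 top centre [658.4  80.3  85.7] size [ 54.6 137.3] xaxis [0.866 0.05  0.498] pts 9953
under in face [30.14 -0.24 -0.13]
26 grasp pt [648.4  79.7 103. ]
row [-1.44  0.01  2.45] spin 0.0 dist 2.8 yaw 0.0616
30 grasp pt [646.4  79.6 106.5]
row [-1.64  0.01  2.1 ] spin 0.0 dist 2.7 yaw 0.0616
34 grasp pt [644.4  79.4 109.9]
row [-1.84  0.01  1.75] spin 0.0 dist 2.5 yaw 0.0616
[599.9 210.1  -1. ] [-56.7  132.96 -44.05]
[664.2  -6.   78.5] [ 26.96 -86.69  -0.61]
[683.2  80.8  84.9] [51.24 -1.24 -7.21]
```

The holder is flush at face x = +30.1 (its edge rests against the pins, which confirms the x origin), y ≈ −0.2. Now I re-grip it tilted.

{"fn": "play_rows", "kwargs": {"targets": [[0.48,-0.85,0,0.6,0],[0.48,-1.7,0,1.2,0],[0.48,-1.7,0,2.0,0],[0.48,-1.7,0,2.0,0],[0.48,-1.7,0,2.0,0],[1,-1.7,0,2.0,0],[1,-1.7,0,2.0,0],[1,-1.7,0,2.0,0],[1,-1.7,0,2.0,0]]}}

```text
clock: 10.6
eef_pos: [646.0, 79.6, 113.5]
tool_rot: [3.142, -0.001, 0.062]
force: [0.7, 0.6, 0.4]
width: 39.4
gripper_force: 60.3
```

Run:
```python
from f import *
s=ctrl.read_state(); print(s['clock'],s['eef_pos'],s['tool_rot'],s['width'],s['force'])
im,d,P,k=shot('wrist'); n,c,hx=fit(im,d,P,(100,540,200,400)); print(face(c-6*n))
M=R.from_euler('xyz',s['tool_rot']).as_matrix()
print('tool EZ',(M.T@EZ).round(3),'tool EX',(M.T@EX).round(3))
```

```text
10.6 [646.00125339  79.56636743 113.46985491] [ 3.14156861e+00 -6.33892183e-04  6.15568702e-02] 39.390895181426 [0.74221443 0.58204559 0.38928527]
n [0.412 0.027 0.911] tilt 24.37 top centre [657.   80.5 105.8] size [ 59. 145.] xaxis [ 0.909  0.056 -0.413] pts 22302
[34.14  0.08 20.48]
tool EZ [-0.499  0.    -0.866] tool EX [ 0.866 -0.    -0.499]
```

{"fn": "play_rows", "kwargs": {"targets": [[1,-0.4,0,-0.7,0],[1,-0.8,0,-1.4,0],[1,-1.2,0,-2.08,0],[1,-1.2,0,-2.08,0],[1,-2,0,-1.6,0],[1,-2.9,0,-1.1,0],[1,-3.8,0,-0.58,0],[1,-3.8,0,-0.58,0],[1,-3.8,0,-0.58,0],[1,-3.8,0,-0.58,0]]}}

```text
clock: 11.65
eef_pos: [608.4, 77.3, 119.3]
tool_rot: [-3.142, -0.001, 0.062]
force: [-0.0, -0.1, -1.0]
width: 39.3
gripper_force: 60.4
```

Run:
```python
from f import *
s=ctrl.read_state(); print(s['clock'],s['eef_pos'],s['tool_rot'],s['width'],s['force'])
im,d,P,k=shot('wrist','w6.png'); np.savez('w6.npz',im=im,d=d,P=P,T=k[3])
cv2.imwrite('pics/w6z.png',cv2.resize(im[170:370,140:500],None,fx=2.2,fy=2.2,interpolation=cv2.INTER_CUBIC)[...,::-1])
n,c,hx=fit(im,d,P,(165,475,245,315)); print(face(c-6*n))
```

```text
11.65 [608.37763671  77.28080921 119.2681147 ] [-3.14156674e+00 -9.91313242e-04  6.15422255e-02] 39.25607560371473 [-0.03915786 -0.143526   -0.99736984]
n [-0.501 -0.031  0.865] tilt 30.12 top centre [616.8  78.   89.2] size [ 45.2 136.7] xaxis [0.864 0.048 0.502] pts 10219
[-4.08  0.03 23.71]
```

View pics/w6z.png

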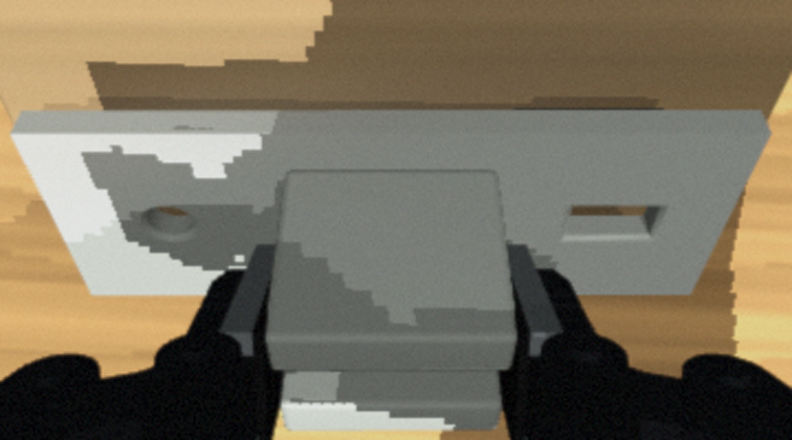

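The tilt is held at 30.1°, and the hole sits over the tall pin's line. Lowering along the face normal, watching the force.

{"fn": "play_rows", "kwargs": {"targets": [[1,0.15,0,0.27,0],[1,0.3,0,0.52,0],[1,0.4,0,0.72,0],[1,0.48,0,0.86,0],[1,0.48,0,0.86,0]]}}

```text
clock: 12.2
eef_pos: [612.6, 77.5, 110.2]
tool_rot: [3.142, 0.0, 0.062]
force: [-0.6, -0.2, -1.3]
width: 39.2
gripper_force: 60.4
```

Run:
```python
from f import *
s=ctrl.read_state(); print(s['clock'],s['eef_pos'],s['force'],s['torque'])
im,d,P,k=shot('wrist','w7.png'); np.savez('w7.npz',im=im,d=d,P=P,T=k[3])
n,c,hx=fit(im,d,P,(140,495,230,320)); print(face(c-6*n))
```

```text
12.2 [612.59802559  77.50817385 110.19359296] [-0.62172203 -0.23439553 -1.34467208] [-0.02229936  0.0803005   0.02837891]
n [-0.499 -0.031  0.866] tilt 29.98 top centre [624.9  78.4  82.4] size [ 53.8 137.1] xaxis [0.865 0.049 0.5  ] pts 15504
[-0.5  -0.02 13.75]
```

{"fn": "play_rows", "kwargs": {"targets": [[1,0.12,0,0.1,0],[1,0.2,0,0.25,0],[1,0.28,0,0.39,0],[1,0.28,0,0.39,0]]}}

```text
clock: 12.65
eef_pos: [615.4, 77.7, 106.4]
tool_rot: [3.142, 0.0, 0.062]
force: [-0.5, -0.5, -1.1]
width: 39.0
gripper_force: 60.4
```

Run:
```python
from f import *
s=ctrl.read_state(); print(s['clock'],s['eef_pos'],s['force'],s['torque'])
im,d,P,k=shot('wrist'); np.savez('w8.npz',im=im,d=d,P=P,T=k[3])
n,c,hx=fit(im,d,P,(140,495,230,320)); print(face(c-6*n))
```

```text
12.65 [615.35815932  77.71640897 106.38886825] [-0.54263931 -0.45183179 -1.13094894] [ 0.00580286 -0.01212276  0.01940718]
n [-0.499 -0.031  0.866] tilt 29.98 top centre [627.5  78.6  78.4] size [ 53.6 137. ] xaxis [0.865 0.053 0.5  ] pts 15511
[-0.23 -0.04  9.08]
```

{"fn": "play_rows", "kwargs": {"targets": [[1,0.11,0,0.17,0],[1,0.21,0,0.34,0],[1,0.32,0,0.51,0],[1,0.32,0,0.51,0]]}}

```text
clock: 13.1
eef_pos: [618.6, 77.9, 101.2]
tool_rot: [3.142, 0.0, 0.062]
force: [0.4, 0.1, -1.3]
width: 39.2
gripper_force: 60.4
```

Run:
```python
from f import *
s=ctrl.read_state(); print(s['clock'],s['eef_pos'],s['force'],s['torque'])
im,d,P,k=shot('wrist'); n,c,hx=fit(im,d,P,(140,495,230,320)); print(face(c-6*n))
```

```text
13.1 [618.56091737  77.89984383 101.19282289] [ 0.35036925  0.09696533 -1.30684351] [ 0.00916945 -0.01636453 -0.01889891]
n [-0.499 -0.031  0.866] tilt 29.98 top centre [630.7  78.9  73.2] size [ 53.4 136.7] xaxis [0.865 0.053 0.5  ] pts 15377
[-0.07  0.08  2.97]
```

Both pins are through without force. Final 2.8 mm, then release.

{"fn": "play_rows", "kwargs": {"targets": [[1,0.07,0,0.12,0],[1,0.14,0,0.24,0],[1,0.14,0,0.24,0],[1,0.14,0,0.24,0]]}}

```text
clock: 13.55
eef_pos: [619.9, 78.0, 99.1]
tool_rot: [-3.142, 0.0, 0.062]
force: [0.0, -0.1, -0.9]
width: 39.2
gripper_force: 60.4
```

{"fn": "play_rows", "kwargs": {"targets": [[0.6,0,0,0,0],[0.5,0,0,0,0],[0.4,0,0,0,0],[0.4,0,0,0,0],[0.4,0,0,-2,0],[0.4,0,0,-5,0],[0.4,0,0,-9,0],[0.4,0,0,-9,0],[0.4,0,0,-9,0]]}}

```text
clock: 14.45
eef_pos: [620.6, 78.1, 190.3]
tool_rot: [-3.141, -0.003, 0.062]
force: [-0.9, 0.3, -0.8]
width: 51.4
gripper_force: 0.0
```

Run:
```python
from f import *
s=ctrl.read_state(); print(s['clock'],s['eef_pos'],s['force'],s['width'])
im,d,P,k=shot('wrist','w9.png'); r=ctrl.search_frame('wrist','holder_b_mid'); print(r)
```

```text
14.45 [620.57944625  78.07637984 190.34104139] [-0.86395631  0.33832298 -0.78534309] 51.398737253700595
[{'bbox': [211.2, 189.6, 423.4, 280.3], 'confidence': 0.88}]
```

View pics/w9.png

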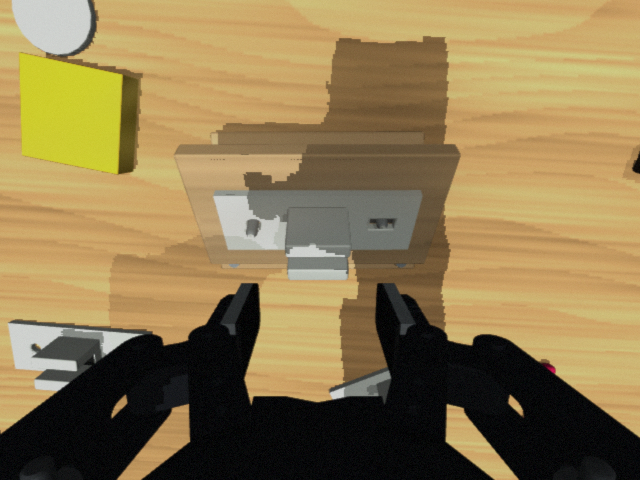

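The holder lies on the face at bbox (211,190)–(423,280). The tall pin shows through its hole at (252,228) and the short pin through the slot at (382,224). I'll check the numbers before handing in.

Run:
```python
from f import *
im,d,P,k=shot('wrist'); n,c,hx=fit(im,d,P,(205,430,190,250)); print(face(c-6*n)+[0,0,21], np.arccos(n@EZ))
im,d,P,k=shot('top')
for r in ctrl.search_frame('top','holder_a_mid'): print(r)
```

```text
n [-0.496 -0.03   0.868] tilt 29.83 top centre [631.8  78.9  70.3] size [ 54.1 136.3] xaxis [0.866 0.051 0.497] pts 7793
[-0.58  0.04 20.87] 0.007314954384431902
{'bbox': [346.3, 273.5, 369.7, 306.4], 'confidence': 0.83}
{'bbox': [139.7, 273.4, 157.3, 294.3], 'confidence': 0.53}
```

Seated: about x −0.6, y 0, z 20.9 mm, parallel within 0.007 rad. The other two holders were never touched.

```bash
python3 -c "
from cell import ctrl
print(ctrl.finish_job())"
```

```text
the job is handed in; nothing more can be done
None
```

I seated holder B on both pins, chosen by measuring the pin spacing (about 90 mm) instead of trying all three. It is flat on the face (off by about 0.6 mm in x and 0.007 rad), the other two holders and the bystanders were not touched, and I handed the job in at about 15 s; no verdict came back.

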